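# Gauge a bushing sleeve on a sprung pin and sort it

## Robot

A 6-joint arm with a two-finger parallel gripper is mounted at the origin on the work surface. World frame = base frame: x ahead of the robot, y to its left, z up, the work surface at z = 0. Lengths are in m, angles in rad, forces in N, time in s.
With the tool pointing down it reaches from about 0.4 to 0.825 m from the base axis. Payload 7 kg.
Tool frame: the origin (TCP) lies midway between the tips of the shut fingers; the grasp point (between the pads) lies 19 mm behind it; z points along the fingers, y is the line along which they close (so a half turn about z gives the same grasp; the last joint's range is limited). The gripper opens to 88 mm and grips with 3 to 60 N. Pads are 19 mm wide; open, the fingers measure 130 mm over their backs; the gripper's body (78 mm by 193 mm) begins 47 mm behind the grasp point.
Start: joints at [-0.982, 0.359, 0.012, 0, -1.224, -0.288], TCP at [0.2, -0.645, 0.194] pointing down, gripper open.
Joint ranges: [-3.07, 3.07], [-1.43, 2.12], [-1.02, 1.25], [-3.03, 1.67], [-3.05, -0], [-3.03, 3.03]. Speed limits (rad/s): [2.39, 2.39, 3.01, 3.14, 3.14, 3.14].

## Interface

Orientations are given as [roll, pitch, yaw] about the fixed x, y, z axes, in that order (R = Rz(yaw) Ry(pitch) Rx(roll)).
In Python, from station import get_state, grab_frame, calibration, job_done, boxes_of, regions_of, spot_point gives the robot as it stands. The module is installed in compiled form; this text tells all that it offers.
- The arm moves only by the tool arm_command, never from a script. Its argument "commands" is a list of rows, each an object of numbers: "tx", "ty", "tz": the shift along the tool's x, y, z each as a share of 25 cm, from -1 to 1; "twist": the turn about the tool's z as a share of 180 degrees, from -1 to 1. A call has exactly 8 rows; each row is the pose to reach, as a shift and turn from the pose commanded when the call began, along the tool's axes at that moment, turning the shorter way round; what a row does not reach only later rows make up. A row lasts 1/12 s, in which the tool goes at most 41.7 mm and 7.16 degrees, less where a joint would pass 70% of its speed; a pose out of reach is approached as far as the arm can. A call with a number of a shift or a turn outside -1 to 1 is refused whole. A call with a gripper value outside its range is refused whole. "claw" is the opening, from 0 (shut) to 1 (fully open), set as the call begins (left out, the last holds). The fingers move at their own pace and stop on an object; "grip_force" is the grip in N (left out, the last holds). Time passes only in rows, so rows that repeat a pose let the fingers close, or fill a call up. It gives the time, the measured TCP pose, the force, the opening and the grip force at its end, in the units of the state.
- get_state(): the state, without advancing time (a new reading comes with each control period).
- grab_frame(name): name is "scene" or "top" or "wrist"; returns the picture (384x512x3 uint8, red, green, blue); there is no depth.
- calibration(name): a dict with "camera_matrix" (3x3 intrinsics, pixels), "extrinsics" (4x4, takes a point from camera to world coordinates). Camera axes: x right, y down, z forward; pixel columns grow to the right and rows downward; lengths in m; the calibration is good to about 2 mm. The wrist camera is an equidistant fisheye: a pixel r from the principal point sees the ray r / f radians off the axis. A picture is of the moment at which its call begins: read the wrist's pose just before it. calibration takes no time and is no camera call; for the wrist camera it gives the pose at the moment of the call.
- job_done(): hands the job in; it is judged then, once.
Trained networks look in the newest picture that a camera, given by its name, has taken for a name from the list of things; names that differ only in an ending like _2 or _b are one class to them, and where a whole thing is asked for, a point or a joint stands for the part that bears it (a point fixed in the world has none). Each returns a list of dicts, best first, with "score" (0 to 1); they miss things now and then, are a little off and sometimes report something else, mostly with a low value. They report only what shows in the picture. A call takes as long as a camera call. They do not tell look-alikes from the thing itself.
- boxes_of(query, camera): "rect" ([left, top, right, bottom] in pixels, round what is visible of it).
- regions_of(query, camera): "region" (384x512 bool, what is visible of it) and "rect" ([left, top, right, bottom] in pixels, round what is visible of it).
- spot_point(query, camera): "uv" ([column, row] in pixels: a listed point, or the origin of a listed thing).
The state is a dict: "t": time; "q": joint angles; "qd": joint speeds; "joint_efforts": joint torques, N m; "eef_pos": TCP position; "ee_rot": TCP orientation; "force": force on the tool from outside, world axes, zero at the start; "moment": the same for the moment, N m; "width": finger opening in m; "gripper_force": force on a finger pad.
Only numpy, scipy, OpenCV 4.12 (cv2) and the standard library are available. Lean on these libraries where they do the work, as an engineer would, in place of code of your own. Each camera call takes 0.05 s, during which the arm holds its last target. There are 200 camera calls.

## Task

Test the bushing sleeve that stands between the gauge's rails: slide it along the rails onto the gauge pin until it is either fully home against the pin's shoulder or stuck at the pin's nose with the sprung head just giving way by a few millimetres, and never press so hard that the head is driven back to its stop. Then draw it back off the pin and out of the rails, and slide it fully into the middle of the plain bay if it went home, or of the bay with the upright posts if it did not. Keep the sleeve upright and on the mat all the time (no lifting), and leave the waiting sleeve and the other things alone.

Things in the scene. Friction and masses are not known exactly. Their poses are not given: they have to be found in the camera images.
- gauge: fixed gauge; origin on the mat under the shoulder (head at rest); x along the pin, nose to shoulder, away from the robot; y left. Two steel rails along x from -130 mm (open end, robot side) to +30 mm, 14 mm high, 12 thick, 68 mm clear between. Grey housing from x = 38 mm on, 64 mm high, its knob 76 mm.
- head_face (a point): centre of the shoulder, a disc 48 mm across on the sprung head, 34 mm above the mat. The steel gauge pin sticks out of it to -x: 24 mm across, 45 mm long, the last 10 mm tapering to a 12 mm nose. A sleeve that is home has its +x end against the shoulder.
- head (a joint): how far the sprung head (pin and shoulder together) is pushed back along +x, in m: 0 at rest, stop at 0.020. The spring takes 2 N to start and about 9 N at 18 mm.
- sleeve_1: aluminium bushing sleeve, 0.45 kg: foot 122 (x) x 64 x 10 mm; on it a tube with a through bore along x, 48 mm across, from x = -9 to +61 mm, axis 34 mm up; and an upright lip at x = -61 to -53 mm, 50 mm wide, top 35 mm up; the 44 mm between lip and tube is open. Origin: foot's centre, underside; +x faces the pin. One of the two sleeves starts between the rails, to be tested.
- sleeve_2: sleeve of the same outside shape, sizes, frame and mass as sleeve_1. One of the two has a 28 mm bore (fits), the other 21 mm (too tight); the names do not tell which, nor which of them starts between the rails. The one that does not start there waits to the left of the rails and is left alone.
- pass_bay: plain bay, for a sleeve that fits. Two fences along y (120 mm long, 10 thick, 16 high) at x = -90 and +90 mm, 170 mm clear, open at both y ends: a sleeve slides in along y. Origin: bay's middle, on the mat; axes nearly the gauge's. The two bays lie left and right of the open space before the rails, either way round.
- scrap_bay: bay with an upright round post (16 mm across, 45 mm high) at each of its four fence ends, for a sleeve that does not fit. Two fences along y (120 mm long, 10 thick, 16 high) at x = -90 and +90 mm, 170 mm clear, open at both y ends: a sleeve slides in along y. Origin: bay's middle, on the mat; axes nearly the gauge's. 
- setting_block: steel block 75 x 50 x 25 mm with three holes, lying to the right of the rails; bystander; origin: centre of underside
- collar: brass ring, 60 mm across, 16 mm high, lying flat to the right of the gauge; bystander; origin: centre of underside
- screwdriver: screwdriver lying at the right of the table; bystander
- wrench: wrench lying at the right of the table; bystander
- brush: brush lying at the left of the table; bystander
- oil: small white oil bottle, 44 mm across, 110 mm high, standing far left; bystander
Things that resemble listed ones, but are neither listed nor needed, are in the scene too. What is shaped like the sleeve_1 but pink or yellow is not meant.

How it is judged:
By the outcome, as a careful person would: the job done as asked, in the order asked, and still so for the second after the job is handed in, with the robot touching nothing.
It also fails if it takes over 48 s, if anything falls off the work surface, if the arm or the gripper's body presses on something with over 40 N, if the wrist force passes 120 N, or if a joint passes its speed limit or range.

## Working session

There is one attempt and no reset: what is moved stays moved. The work goes in short steps, Python scripts to look and compute and a tool call to move; the robot and the scene stay as the last step left them, time stands still between calls to the robot, and variables do not carry over. Pictures are saved under pics/ and viewed, at most 10 in all, crops included, and the job is handed in when it is done.

Besides the shell and the picture viewer there is one more tool, called after "Emit:" as a command line: name --argument value ..., lists and objects as JSON in quotes. arm_command: Moves the arm, as the interface text tells. Shift numbers are shares of 25 cm and turn numbers shares of 180 degrees, none past 1 either way. Its arguments: {"type":"object","properties":{"commands":{"type":"array"},"claw":{"type":"number"},"grip_force":{"type":"number"}},"required":["commands"]}

```bash
mkdir -p pics; python3 - <<'E'
from station import *
import cv2,numpy as np
s=get_state();print(s['t'],s['eef_pos'],s['ee_rot'],s['width'],s['force'])
for c in ['scene','top']:
    im=grab_frame(c);cv2.imwrite(f'pics/{c}0.png',im[:,:,::-1])
    k=calibration(c);print(c,k['camera_matrix'].tolist(),k['extrinsics'].round(4).tolist())
    for n in ['gauge','head_face','sleeve_1','pass_bay','scrap_bay']:
        print(n,[(round(d['score'],2),np.round(d['uv']).tolist()) for d in spot_point(n,c)[:4]])
E
```

```text
0.0 [ 0.19980218 -0.64417651  0.19351895] [ 3.13994068e+00 -9.07961283e-05 -2.84094095e+00] 0.08764095847167522 [-0.07050765 -0.14947415 -0.5828518 ]
scene [[431.67865800564823, 0.0, 257.717693366544], [0.0, 431.67865800564823, 191.01939948061528], [0.0, 0.0, 1.0]] [[-0.1122, 0.7848, -0.6096, 1.3315], [0.9935, 0.1, -0.0541, 0.0806], [0.0185, -0.6117, -0.7909, 1.0809], [0.0, 0.0, 0.0, 1.0]]
gauge [(0.76, [231.0, 256.0]), (0.55, [384.0, 250.0])]
head_face [(0.57, [229.0, 252.0]), (0.42, [242.0, 221.0])]
sleeve_1 [(0.96, [261.0, 161.0]), (0.93, [274.0, 266.0]), (0.91, [324.0, 282.0]), (0.84, [323.0, 158.0])]
pass_bay []
scrap_bay []
top [[432.16641972261743, 0.0, 255.0145515661491], [0.0, 432.16641972261743, 196.37298438676504], [0.0, 0.0, 1.0]] [[0.0216, -0.9892, 0.1449, 0.3692], [-0.9997, -0.0234, -0.0109, 0.0093], [0.0142, -0.1446, -0.9894, 1.2457], [0.0, 0.0, 0.0, 1.0]]
gauge [(0.97, [271.0, 134.0])]
head_face [(0.52, [266.0, 128.0])]
sleeve_1 [(0.97, [260.0, 173.0]), (0.9, [177.0, 276.0]), (0.87, [181.0, 116.0]), (0.81, [324.0, 282.0])]
pass_bay [(0.4, [307.0, 152.0])]
scrap_bay [(0.4, [105.0, 223.0])]
```

View pics/top0.png

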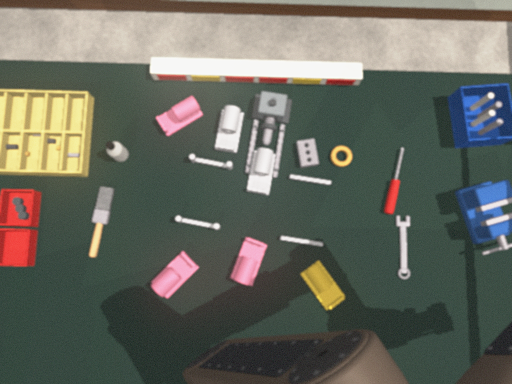

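View pics/scene0.png

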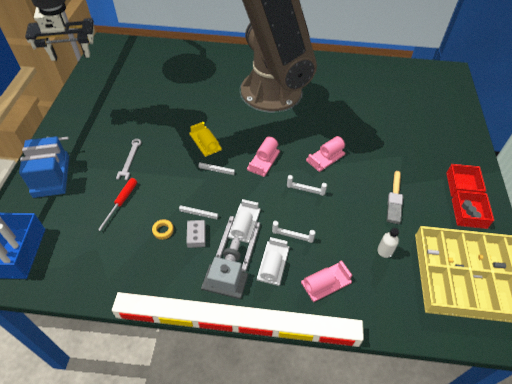

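Top view: test sleeve (white) at (262,170) between the rails, waiting sleeve at (229,128). The posted (scrap) bay is on the left, with fences at (211,161) and (197,222). The plain bay is on the right, with fences at (310,180) and (301,241). A pink decoy sits at (250,262).

```bash
cat > h.py <<'E'
from station import *
import cv2,numpy as np
def rays(cam,uv,k=None):
    k=k or calibration(cam);K=k['camera_matrix'];E=k['extrinsics']
    uv=np.atleast_2d(np.float64(uv));p=(uv-K[:2,2])/[K[0,0],K[1,1]]
    if cam=='wrist':
        r=np.linalg.norm(p,axis=1,keepdims=True)+1e-9
        d=np.hstack([p/r*np.sin(r),np.cos(r)])
    else: d=np.hstack([p,np.ones((len(p),1))])
    return E[:3,3],d@E[:3,:3].T
def onz(cam,uv,z,k=None):
    o,d=rays(cam,uv,k);return (o+d*((z-o[2])/d[:,2:]))[:,:2]
def project(cam,P,k=None):
    k=k or calibration(cam);K=k['camera_matrix'];E=k['extrinsics']
    p=(np.atleast_2d(P)-E[:3,3])@E[:3,:3]
    if cam=='wrist':
        n=np.linalg.norm(p[:,:2],axis=1,keepdims=True)+1e-9
        q=p[:,:2]/n*np.arctan2(n,p[:,2:])
    else: q=p[:,:2]/p[:,2:]
    return q*[K[0,0],K[1,1]]+K[:2,2]
def tri(o1,d1,o2,d2):
    A=np.stack([d1,-d2],1);s=np.linalg.lstsq(A,o2-o1,rcond=None)[0]
    a,b=o1+s[0]*d1,o2+s[1]*d2;return (a+b)/2,np.linalg.norm(a-b)
def cmd(x,y,z,yaw,s=None):
    "world target -> tool shares, from measured pose"
    s=s or get_state();yw=s['ee_rot'][2];d=np.array([x,y,z])-s['eef_pos']
    c,n=np.cos(yw),np.sin(yw)
    t=np.array([c*d[0]+n*d[1],n*d[0]-c*d[1],-d[2]])/.25
    w=-((yaw-yw+np.pi)%(2*np.pi)-np.pi)/np.pi
    return t.round(4),round(w,4)
E
python3 - <<'E'
from h import *
im=grab_frame('top')
pts={'sleeve_tube_top':((262,160),.05),'fenceL1':((211,161),.016),'fenceL2':((197,222),.016),'R1':((310,180),.016),'R2':((301,241),.016),'pinkend':((252,240),.035)}
for n,(p,z) in pts.items(): print(n,onz('top',p,z).round(3))
for n,z in [('sleeve_1',.02),('gauge',.0)]:
    for d in regions_of(n,'top')[:2]:
        r=cv2.minAreaRect(np.argwhere(d['region'])[:,::-1].astype(np.float32))
        print(n,d['score'],d['rect'],r,onz('top',cv2.boxPoints(r),z).round(3).tolist())
        
print(cmd(.5,0,.3,-np.pi))
cv2.imwrite('pics/topz.png',cv2.resize(im[80:260,150:350,::-1],None,fx=3.3,fy=3.3,interpolation=cv2.INTER_CUBIC))
E
```

```text
sleeve_tube_top [[ 0.649 -0.022]]
fenceL1 [[0.65  0.126]]
fenceL2 [[0.472 0.159]]
R1 [[ 0.601 -0.163]]
R2 [[ 0.424 -0.138]]
pinkend [[0.423 0.002]]
sleeve_1 0.88 [159.7, 95.1, 203.7, 134.1] ((179.866943359375, 115.65879821777344), (22.994775772094727, 41.79677200317383), 58.392494201660156) [[0.778, 0.291], [0.848, 0.19], [0.789, 0.152], [0.719, 0.253]]
sleeve_1 0.78 [232.3, 235.6, 263.9, 284.0] ((249.0600128173828, 261.58001708984375), (23.241939544677734, 45.208065032958984), 19.440034866333008) [[0.314, 0.059], [0.434, 0.02], [0.413, -0.043], [0.295, -0.003]]
gauge 0.56 [249.0, 95.9, 294.3, 178.5] ((267.8648681640625, 132.81082153320312), (36.82537078857422, 83.1858901977539), 9.462322235107422) [[0.627, 0.033], [0.881, -0.002], [0.864, -0.112], [0.611, -0.074]]
(array([-1.9102,  2.1075, -0.4221]), np.float64(0.0957))
```

View pics/topz.png

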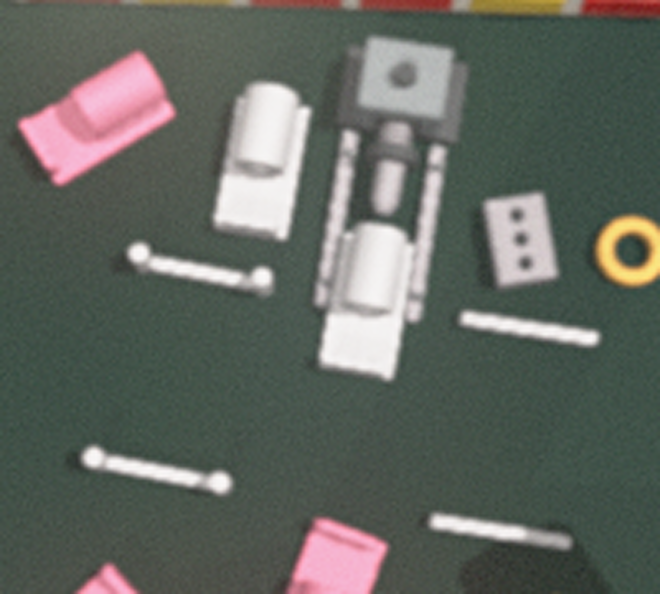

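Emit:
arm_command --commands '[{"tx":-0.95,"ty":0.85,"tz":-0.18},{"tx":-0.95,"ty":0.85,"tz":-0.18},{"tx":-0.95,"ty":0.85,"tz":-0.18},{"tx":-0.95,"ty":0.85,"tz":-0.18},{"tx":-0.95,"ty":0.85,"tz":-0.18},{"tx":-0.95,"ty":0.85,"tz":-0.18},{"tx":-0.95,"ty":0.85,"tz":-0.18},{"tx":-0.95,"ty":0.85,"tz":-0.18}]' --claw 0.75

```text
invalid input
```

Emit:
arm_command --commands '[{"tx":-0.95,"ty":0.85,"tz":-0.18},{"tx":-0.95,"ty":0.85,"tz":-0.18},{"tx":-0.95,"ty":0.85,"tz":-0.18},{"tx":-0.95,"ty":0.85,"tz":-0.18},{"tx":-0.95,"ty":0.85,"tz":-0.18},{"tx":-0.95,"ty":0.85,"tz":-0.18},{"tx":-0.95,"ty":0.85,"tz":-0.18},{"tx":-0.95,"ty":0.85,"tz":-0.18}]'

```text
invalid input
```

Emit:
arm_command --commands '[{"tx":-0.95,"ty":0.85,"tz":-0.18,"twist":0},{"tx":-0.95,"ty":0.85,"tz":-0.18,"twist":0},{"tx":-0.95,"ty":0.85,"tz":-0.18,"twist":0},{"tx":-0.95,"ty":0.85,"tz":-0.18,"twist":0},{"tx":-0.95,"ty":0.85,"tz":-0.18,"twist":0},{"tx":-0.95,"ty":0.85,"tz":-0.18,"twist":0},{"tx":-0.95,"ty":0.85,"tz":-0.18,"twist":0},{"tx":-0.95,"ty":0.85,"tz":-0.18,"twist":0}]' --claw 0.75 --grip_force 25

```text
t: 1.42
eef_pos: [0.365, -0.369, 0.2405]
ee_rot: [-3.141, 0.001, -2.84]
force: [0.6, -1.8, -0.7]
width: 0.0654
gripper_force: 0.0
```

Emit:
arm_command --commands '[{"tx":-0.95,"ty":0.85,"tz":-0.18,"twist":0},{"tx":-0.95,"ty":0.85,"tz":-0.18,"twist":0},{"tx":-0.95,"ty":0.85,"tz":-0.18,"twist":0},{"tx":-0.95,"ty":0.85,"tz":-0.18,"twist":0.05},{"tx":-0.95,"ty":0.85,"tz":-0.18,"twist":0.08},{"tx":-0.95,"ty":0.85,"tz":-0.18,"twist":0.11},{"tx":-0.95,"ty":0.85,"tz":-0.18,"twist":0.14},{"tx":-0.95,"ty":0.85,"tz":-0.18,"twist":0.14}]'

```text
t: 2.08
eef_pos: [0.5283, -0.0961, 0.2853]
ee_rot: [3.141, 0.001, 2.996]
force: [1.9, -0.0, -0.1]
width: 0.0654
gripper_force: 0.0
```

```bash
python3 - <<'E'
from h import *
s=get_state();print(s['t'],s['eef_pos'],s['ee_rot'])
k=calibration('wrist');print(k['camera_matrix'].tolist(),k['extrinsics'].round(4).tolist())
im=grab_frame('wrist');cv2.imwrite('pics/w0.png',im[:,:,::-1])
np.save('w0.npy',im)
E
```

```text
2.0833 [ 0.5282862  -0.09612738  0.28526232] [3.14125948e+00 1.01396721e-03 2.99611178e+00]
[[297.3186396354542, 0.0, 259.09307304775473], [0.0, 297.3186396354542, 194.0747826225409], [0.0, 0.0, 1.0]] [[0.144, 0.9444, 0.2957, 0.448], [0.9896, -0.1378, -0.0418, -0.0837], [0.0012, 0.2986, -0.9544, 0.4754], [0.0, 0.0, 0.0, 1.0]]
```

View pics/w0.png

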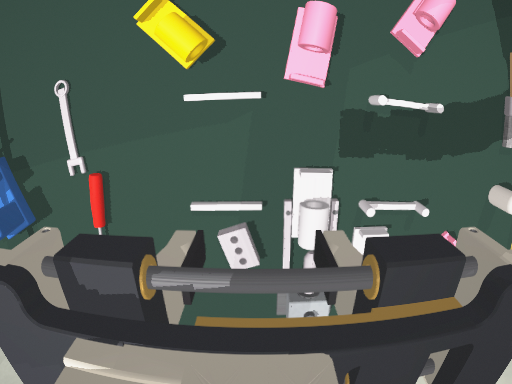

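```bash
python3 - <<'E'
import cv2,numpy as np
im=np.load('w0.npy')[85:280,175:445,::-1]
cv2.imwrite('pics/w0z.png',cv2.resize(im,None,fx=2.9,fy=2.9,interpolation=cv2.INTER_CUBIC))
E
```

```text
(no output)
```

View pics/w0z.png

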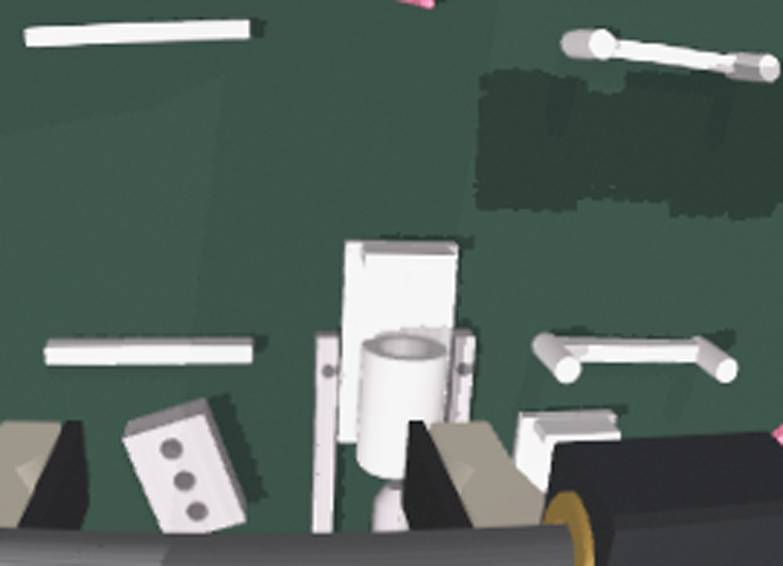

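The crop confirms the layout: rail open ends at (327,332) and (466,332), sleeve foot at (345..458,242). The post tops are at (602,44), (769,68), (567,370) and (725,370), all zoomed pixels.

```bash
python3 - <<'E'
from h import *
k=calibration('wrist')
def w(p,z): return onz('wrist',np.atleast_2d(p)/2.9+[175,85],z,k).round(4)
def t(p,z): return onz('top',np.atleast_2d(p)/3.3+[150,80],z).round(4)
print('wrist rail ends',w([(317,332),(338,332),(456,332),(475,332),(313,530)],.014).tolist())
print('top rail ends',t([(321,303),(415,317)],.007).tolist(), 'tops far',t([(350,135),(438,150)],.014).tolist())
print('foot',w([(345,242),(458,242),(338,440)],.010).tolist(),'top',t([(320,365),(394,378)],.008).tolist())
print('lip top', w([(362,242),(458,242)],.035).tolist())
print('tube rear top/ side', w([(362,350),(446,350)],.034).tolist())
for n,pw,pt,z in [('R',[(25,39),(249,28),(45,352),(252,350)],[(435,521),(570,543),(464,317),(596,338)],.014),('L',[(602,44),(769,68),(567,370),(725,370)],[(219,482),(92,456),(262,275),(138,251)],.045)]:
    a,b=w(pw,z),t(pt,z);print(n,a.tolist(),b.tolist(),a.mean(0),b.mean(0))
# nose triangulate check: shoulder/pin + sleeve via spot
for c in ['top','wrist']:
    grab_frame(c)
    for n in ['sleeve_1','gauge','head_face']:
        print(c,n,[(round(d['score'],2),np.round(d['uv'],1).tolist(),onz(c,d['uv'],.034 if n=='head_face' else 0).round(3).tolist()) for d in spot_point(n,c)[:5]])
E
```

```text
wrist rail ends [[0.6106, -0.0592], [0.6123, -0.0473], [0.6219, 0.021], [0.6236, 0.0323], [0.7402, -0.0753]]
top rail ends [[0.6225, 0.0197], [0.612, -0.0637]] tops far [[0.7751, -0.0026], [0.7632, -0.0817]]
foot [[0.5618, -0.0376], [0.57, 0.0266], [0.6818, -0.0538]] top [[0.5668, 0.0192], [0.5568, -0.046]]
lip top [[0.5571, -0.0309], [0.5637, 0.0209]]
tube rear top/ side [[0.6175, -0.0367], [0.6243, 0.0103]]
R [[0.4248, -0.194], [0.4386, -0.0745], [0.6013, -0.216], [0.6162, -0.0971]] [[0.4322, -0.0831], [0.4159, -0.1997], [0.6116, -0.1064], [0.5957, -0.2228]] [ 0.520225 -0.1454  ] [ 0.51385 -0.153  ]
L [[0.4645, 0.1073], [0.4819, 0.2142], [0.6424, 0.078], [0.6593, 0.184]] [[0.4592, 0.1015], [0.4787, 0.2091], [0.638, 0.0707], [0.6565, 0.178]] [0.562025 0.145875] [0.5581   0.139825]
top sleeve_1 [(0.96, [322.5, 283.2], [[0.307, -0.201]]), (0.85, [248.5, 256.7], [[0.377, 0.01]]), (0.77, [178.8, 117.3], [[0.785, 0.228]])]
top gauge []
top head_face []
wrist sleeve_1 [(0.92, [313.4, 47.7], [[0.366, 0.011]]), (0.92, [175.1, 30.2], [[0.302, -0.202]]), (0.73, [422.0, 23.5], [[0.324, 0.217]]), (0.7, [364.5, 255.0], [[0.742, 0.075]]), (0.65, [310.1, 203.7], [[0.623, -0.023]])]
wrist gauge [(0.69, [306.5, 267.2], [[0.748, -0.039]]), (0.6, [491.4, 195.2], [[0.665, 0.382]])]
wrist head_face [(0.66, [308.6, 273.7], [[0.741, -0.04]])]
```

```bash
python3 - <<'E'
from h import *
s=get_state();print(s['t'],s['eef_pos'],s['ee_rot'])
k=calibration('wrist');print(k['extrinsics'][:3,3])
k['extrinsics'][:3]=[[0.144, 0.9444, 0.2957, 0.448], [0.9896, -0.1378, -0.0418, -0.0837], [0.0012, 0.2986, -0.9544, 0.4754]]
def w(p,z): return onz('wrist',np.atleast_2d(p)/2.9+[175,85],z,k).round(4)
print('rails',w([(317,332),(338,332),(456,332),(475,332),(313,530)],.014).tolist())
print('foot',w([(345,242),(458,242),(338,440)],.010).tolist())
print('R',w([(25,39),(249,28),(45,352),(252,350)],.016).mean(0))
print('L',w([(602,44),(769,68),(567,370),(725,370)],.045).mean(0))
print(cmd(.618,-.022,.16,-.135+np.pi))
E
```

```text
2.5333 [ 0.5271454  -0.09906504  0.28452583] [-3.14156593e+00  4.77290862e-05  3.00116067e+00]
[ 0.44702135 -0.08701932  0.47476764]
rails [[0.6061, -0.0643], [0.6079, -0.0525], [0.618, 0.0156], [0.6196, 0.027], [0.7353, -0.0814]]
foot [[0.5576, -0.0424], [0.5662, 0.0217], [0.6772, -0.0595]]
R [ 0.51495 -0.1495 ]
L [0.559025 0.1408  ]
(array([-0.3167,  0.3561,  0.4981]), np.float64(-0.0017))
```

Emit:
arm_command --commands '[{"tx":-0.374,"ty":0.366,"tz":0.4,"twist":-0.002},{"tx":-0.374,"ty":0.366,"tz":0.4,"twist":-0.002},{"tx":-0.374,"ty":0.366,"tz":0.4,"twist":-0.002},{"tx":-0.374,"ty":0.366,"tz":0.4,"twist":-0.002},{"tx":-0.374,"ty":0.366,"tz":0.78,"twist":-0.002},{"tx":-0.374,"ty":0.366,"tz":0.78,"twist":-0.002},{"tx":-0.374,"ty":0.366,"tz":0.78,"twist":-0.002},{"tx":-0.374,"ty":0.366,"tz":0.78,"twist":-0.002}]'

```text
t: 3.2
eef_pos: [0.6302, -0.0218, 0.0859]
ee_rot: [-3.139, -0.007, 3.007]
force: [-0.5, 0.4, 0.5]
width: 0.0656
gripper_force: 0.0
```

```bash
python3 - <<'E'
from h import *
grab_frame('top')
s=get_state();k=calibration('wrist');im=grab_frame('wrist');print(s['t'],s['eef_pos'],s['ee_rot'])
np.savez('w1.npz',im=im,K=k['camera_matrix'],E=k['extrinsics'])
g=np.array([.743,-.037]);a=-.135;ux=np.array([np.cos(a),np.sin(a)]);uy=np.array([-ux[1],ux[0]])
o=np.array([.6225,-.020])
G=lambda b,x,y,z:np.r_[b+ux*x+uy*y,z]
P=[G(g,-130,0,0)*0+np.r_[g+ux*-.13+uy*y,.014] for y in(-.046,-.034,.034,.046)]
P+=[np.r_[o+ux*x+uy*y,.01] for x,y in((-.061,-.032),(-.061,.032))]
P+=[np.r_[o+ux*x+uy*y,.035] for x,y in((-.061,-.025),(-.061,.025),(-.053,-.025),(-.053,.025))]
P+=[np.r_[o+ux*-.009,.058]]
b=im[:,:,::-1].copy();b=cv2.resize(b[60:330,130:420],None,fx=2.2,fy=2.2,interpolation=cv2.INTER_CUBIC)
for p in project('wrist',np.array(P),k): cv2.circle(b,tuple(int(v) for v in ((p-[130,60])*2.2)),3,(0,0,255),1)
cv2.imwrite('pics/w1.png',b)
E
```

```text
3.25 [ 0.63236676 -0.02153507  0.0891612 ] [-3.13999700e+00 -2.22813417e-03  3.00819191e+00]
```

View pics/w1.png

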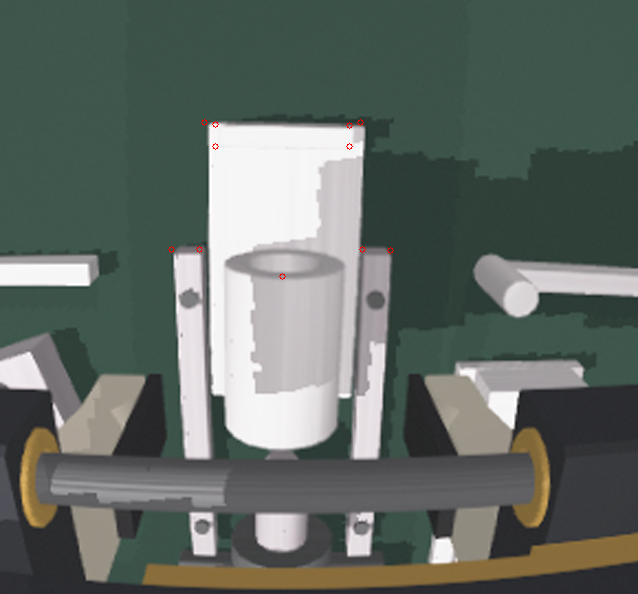

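The overlay fits within about 2 mm and the finger gap straddles the tube (226..343 of 160..410). I'm descending now.

Emit:
arm_command --commands '[{"tx":0,"ty":0.004,"tz":0.14,"twist":0},{"tx":0,"ty":0.004,"tz":0.22,"twist":0},{"tx":0,"ty":0.004,"tz":0.286,"twist":0},{"tx":0,"ty":0.004,"tz":0.286,"twist":0},{"tx":0,"ty":0.004,"tz":0.286,"twist":0},{"tx":0,"ty":0.004,"tz":0.286,"twist":0},{"tx":0,"ty":0.004,"tz":0.286,"twist":0},{"tx":0,"ty":0.004,"tz":0.286,"twist":0}]'

```text
t: 3.97
eef_pos: [0.6344, -0.0192, 0.02]
ee_rot: [3.141, 0.003, 3.009]
force: [0.1, 0.9, -0.2]
width: 0.0657
gripper_force: 0.0
```

Emit:
arm_command --commands '[{"tx":0,"ty":0,"tz":0,"twist":0},{"tx":0,"ty":0,"tz":0,"twist":0},{"tx":0,"ty":0,"tz":0,"twist":0},{"tx":0,"ty":0,"tz":0,"twist":0},{"tx":0,"ty":0,"tz":0,"twist":0},{"tx":0,"ty":0,"tz":0,"twist":0},{"tx":0,"ty":0,"tz":0,"twist":0},{"tx":0,"ty":0,"tz":0,"twist":0}]' --claw 0.45 --grip_force 25

```text
t: 4.63
eef_pos: [0.633, -0.0199, 0.018]
ee_rot: [-3.141, -0.0, 3.009]
force: [0.0, -4.4, 1.0]
width: 0.0395
gripper_force: 1.8
```

```bash
python3 - <<'E'
from h import *
im=grab_frame('wrist');s=get_state();print(s['width'],s['gripper_force'],s['force'],s['moment'],s['eef_pos'])
t=grab_frame('top')
a=cv2.resize(im[100:384,130:420,::-1],(580,568),interpolation=cv2.INTER_CUBIC)
b=cv2.resize(t[85:205,220:300,::-1],(220,330))
c=np.zeros((568,800,3),np.uint8);c[:,:580]=a;c[:330,580:]=b
cv2.imwrite('pics/w2.png',c)
E
```

```text
0.039843084883427575 1.5162348188459873 [ 0.43214316 -3.89521004  1.33321681] [-1.36758626  0.08858412 -0.0274082 ] [ 0.63299055 -0.01982432  0.0180114 ]
```

View pics/w2.png

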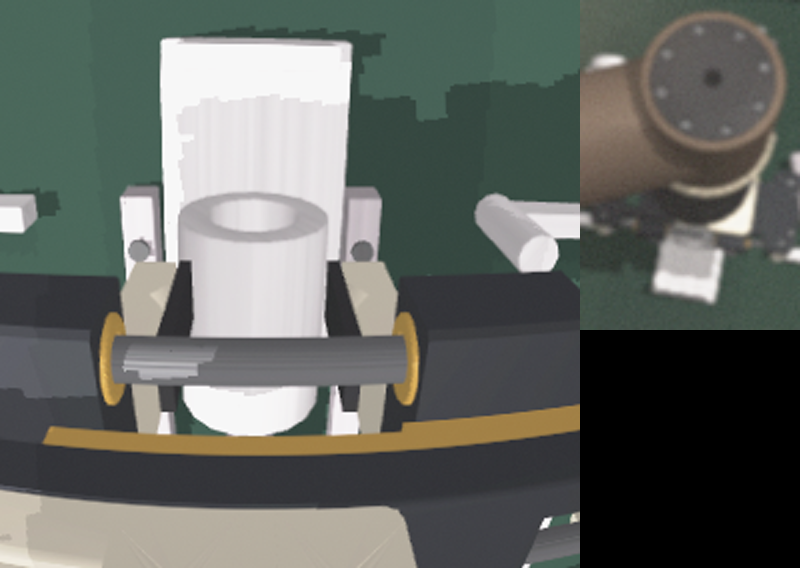

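The tips span about 136 px, i.e. about 48 mm, at the tube, so they are touching it, but the grip force is only 1.5 N. I'm closing further to get a real grip.

Emit:
arm_command --commands '[{"tx":0,"ty":0,"tz":0,"twist":0},{"tx":0,"ty":0,"tz":0,"twist":0},{"tx":0,"ty":0,"tz":0,"twist":0},{"tx":0,"ty":0,"tz":0,"twist":0},{"tx":0,"ty":0,"tz":0,"twist":0},{"tx":0,"ty":0,"tz":0,"twist":0},{"tx":0,"ty":0,"tz":0,"twist":0},{"tx":0,"ty":0,"tz":0,"twist":0}]' --claw 0.3 --grip_force 20

```text
t: 5.4
eef_pos: [0.6331, -0.0207, 0.0191]
ee_rot: [-3.14, 0.0, 3.009]
force: [-2.8, -8.3, 9.2]
width: 0.0307
gripper_force: 15.5
```

```bash
python3 - <<'E'
from h import *
k=calibration('wrist');s=get_state();im=grab_frame('wrist')
print(s['width'],s['gripper_force'],s['force'],s['eef_pos'])
a=cv2.resize(im[100:384,130:420,::-1],(580,568),interpolation=cv2.INTER_CUBIC)
y=s['ee_rot'][2];X=np.array([np.cos(y),np.sin(y)]);Y=np.array([X[1],-X[0]])
for z,c in((.019,(0,0,255)),(.038,(0,200,0)),(.058,(255,0,0))):
  for h in(-.024,-.0155,.0155,.024):
    for e in (-.0095,.0095):
      p=project('wrist',np.r_[s['eef_pos'][:2]+h*Y+e*X,z],k)[0]
      cv2.circle(a,tuple(int(v) for v in (p-[130,100])*2),3,c,-1)
cv2.imwrite('pics/w3.png',a)
E
```

```text
0.030657476373410476 15.495581701397896 [-2.77157014 -8.27228025  9.20263671] [ 0.63305882 -0.02069367  0.01908305]
```

View pics/w3.png

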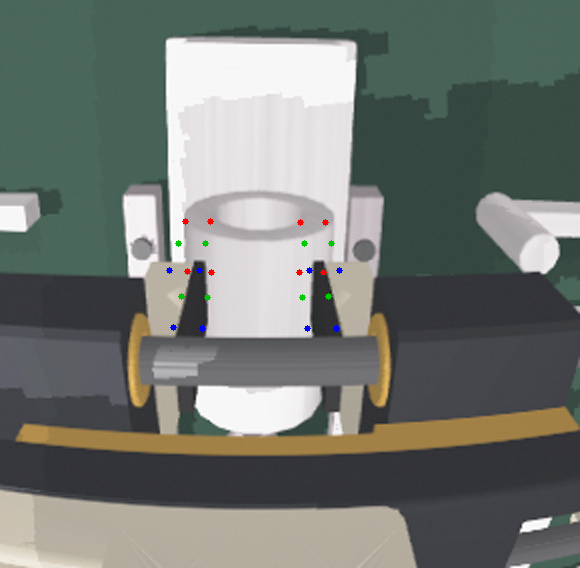

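The pads' visible ends sit about 30 mm above the reported TCP height: they pinch the tube's crown (chord 31 mm at z≈0.052), and the upward force agrees. So I'll open and go lower in small steps, watching the force.

Emit:
arm_command --commands '[{"tx":0,"ty":0,"tz":0,"twist":0},{"tx":0,"ty":0,"tz":0,"twist":0},{"tx":0,"ty":0,"tz":0,"twist":0},{"tx":0,"ty":0,"tz":0,"twist":0},{"tx":0,"ty":0,"tz":0.015,"twist":0},{"tx":0,"ty":0,"tz":0.03,"twist":0},{"tx":0,"ty":0,"tz":0.04,"twist":0},{"tx":0,"ty":0,"tz":0.04,"twist":0}]' --claw 0.75

```text
t: 6.12
eef_pos: [0.6325, -0.0193, 0.0068]
ee_rot: [-3.141, -0.002, 3.009]
force: [0.2, -0.1, -0.4]
width: 0.0653
gripper_force: 0.0
```

```bash
python3 - <<'E'
from h import *
k=calibration('wrist');s=get_state();im=grab_frame('wrist');sc=grab_frame('scene')
print(s['width'],s['gripper_force'],s['force'],s['eef_pos'])
a=cv2.resize(im[100:384,130:420,::-1],(400,392),interpolation=cv2.INTER_CUBIC)
p=project('scene',s['eef_pos'])[0];print(p)
u,v=int(p[0])-50,int(p[1])-60
b=cv2.resize(sc[v:v+98,u:u+100,::-1],(400,392),interpolation=cv2.INTER_CUBIC)
cv2.imwrite('pics/w4.png',np.hstack([a,b]))
E
```

```text
0.06534171762543929 0.0 [ 0.19718566 -0.10691493 -0.40222839] [ 0.63248342 -0.01933747  0.00683676]
[244.0175053  224.19365047]
```

View pics/w4.png

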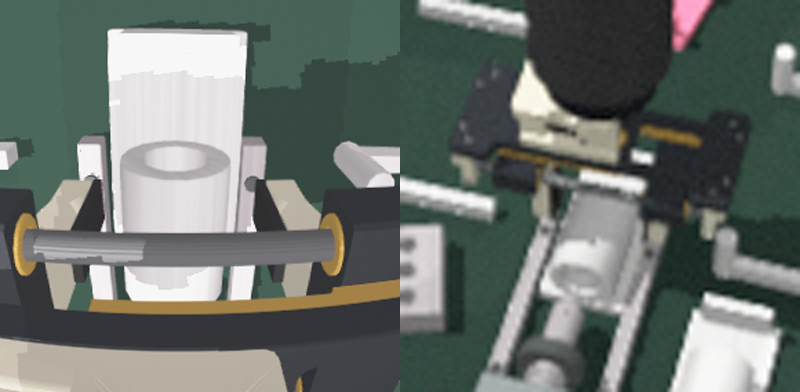

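Force is zero, so the fingers straddle the tube freely and the tips are still above the rails. I'm going 8 mm lower and then gripping.

Emit:
arm_command --commands '[{"tx":0,"ty":0,"tz":0.008,"twist":0},{"tx":0,"ty":0,"tz":0.016,"twist":0},{"tx":0,"ty":0,"tz":0.024,"twist":0},{"tx":0,"ty":0,"tz":0.032,"twist":0},{"tx":0,"ty":0,"tz":0.036,"twist":0},{"tx":0,"ty":0,"tz":0.036,"twist":0},{"tx":0,"ty":0,"tz":0.036,"twist":0},{"tx":0,"ty":0,"tz":0.036,"twist":0}]'

```text
t: 6.88
eef_pos: [0.6332, -0.0194, -0.001]
ee_rot: [3.142, 0.0, 3.009]
force: [-0.0, -0.1, 0.1]
width: 0.0655
gripper_force: 0.0
```

Emit:
arm_command --commands '[{"tx":0,"ty":0,"tz":0,"twist":0},{"tx":0,"ty":0,"tz":0,"twist":0},{"tx":0,"ty":0,"tz":0,"twist":0},{"tx":0,"ty":0,"tz":0,"twist":0},{"tx":0,"ty":0,"tz":0,"twist":0},{"tx":0,"ty":0,"tz":0,"twist":0},{"tx":0,"ty":0,"tz":0,"twist":0},{"tx":0,"ty":0,"tz":0,"twist":0}]' --claw 0.45 --grip_force 15

```text
t: 7.55
eef_pos: [0.633, -0.0208, -0.0007]
ee_rot: [-3.14, -0.0, 3.009]
force: [0.5, -6.6, 1.3]
width: 0.0483
gripper_force: 15.0
```

Emit:
arm_command --commands '[{"tx":0,"ty":-0.013,"tz":0,"twist":0},{"tx":0,"ty":-0.013,"tz":0,"twist":0},{"tx":-0.012,"ty":-0.013,"tz":0,"twist":0},{"tx":-0.024,"ty":-0.013,"tz":0,"twist":0},{"tx":-0.036,"ty":-0.013,"tz":0,"twist":0},{"tx":-0.048,"ty":-0.013,"tz":0,"twist":0},{"tx":-0.048,"ty":-0.013,"tz":0,"twist":0},{"tx":-0.048,"ty":-0.013,"tz":0,"twist":0}]'

```text
t: 8.22
eef_pos: [0.6434, -0.0244, -0.0009]
ee_rot: [-3.141, -0.002, 3.009]
force: [-4.4, -0.7, 6.1]
width: 0.0482
gripper_force: 15.0
```

Emit:
arm_command --commands '[{"tx":-0.01,"ty":0,"tz":-0.003,"twist":0},{"tx":-0.02,"ty":0,"tz":-0.003,"twist":0},{"tx":-0.028,"ty":0,"tz":-0.003,"twist":0},{"tx":-0.028,"ty":0,"tz":-0.003,"twist":0},{"tx":-0.028,"ty":0,"tz":-0.003,"twist":0},{"tx":-0.028,"ty":0,"tz":-0.003,"twist":0},{"tx":-0.028,"ty":0,"tz":-0.003,"twist":0},{"tx":-0.028,"ty":0,"tz":-0.003,"twist":0}]'

```text
t: 8.88
eef_pos: [0.6513, -0.0251, -0.0005]
ee_rot: [-3.142, -0.0, 3.009]
force: [0.5, -0.5, -3.2]
width: 0.0482
gripper_force: 15.0
```

Emit:
arm_command --commands '[{"tx":-0.008,"ty":0,"tz":0.002,"twist":0},{"tx":-0.016,"ty":0,"tz":0.002,"twist":0},{"tx":-0.024,"ty":0,"tz":0.002,"twist":0},{"tx":-0.032,"ty":0,"tz":0.002,"twist":0},{"tx":-0.032,"ty":0,"tz":0.002,"twist":0},{"tx":-0.032,"ty":0,"tz":0.002,"twist":0},{"tx":-0.032,"ty":0,"tz":0.002,"twist":0},{"tx":-0.032,"ty":0,"tz":0.002,"twist":0}]'

```text
t: 9.55
eef_pos: [0.6597, -0.0261, -0.0007]
ee_rot: [3.141, 0.0, 3.009]
force: [1.2, 0.2, -2.0]
width: 0.0476
gripper_force: 15.0
```

Emit:
arm_command --commands '[{"tx":-0.008,"ty":0,"tz":0,"twist":0},{"tx":-0.016,"ty":0,"tz":0,"twist":0},{"tx":-0.024,"ty":0,"tz":0,"twist":0},{"tx":-0.024,"ty":0,"tz":0,"twist":0},{"tx":-0.024,"ty":0,"tz":0,"twist":0},{"tx":-0.024,"ty":0,"tz":0,"twist":0},{"tx":-0.024,"ty":0,"tz":0,"twist":0},{"tx":-0.024,"ty":0,"tz":0,"twist":0}]'

```text
t: 10.22
eef_pos: [0.6657, -0.027, -0.0007]
ee_rot: [3.141, 0.001, 3.009]
force: [0.3, -0.8, -2.4]
width: 0.0483
gripper_force: 15.0
```

Emit:
arm_command --commands '[{"tx":-0.014,"ty":0,"tz":0,"twist":0},{"tx":-0.028,"ty":0,"tz":0,"twist":0},{"tx":-0.042,"ty":0,"tz":0,"twist":0},{"tx":-0.056,"ty":0,"tz":0,"twist":0},{"tx":-0.07,"ty":0,"tz":0,"twist":0},{"tx":-0.08,"ty":0,"tz":0,"twist":0},{"tx":-0.08,"ty":0,"tz":0,"twist":0},{"tx":-0.08,"ty":0,"tz":0,"twist":0}]'

```text
t: 10.88
eef_pos: [0.6859, -0.0297, -0.0008]
ee_rot: [3.141, 0.001, 3.009]
force: [0.3, -0.8, -1.0]
width: 0.0481
gripper_force: 15.0
```

```bash
python3 - <<'E'
from h import *
s=get_state();print(s['force'],s['eef_pos'])
k=calibration('wrist');w=grab_frame('wrist');sc=grab_frame('scene')
u,v=200,180
b=cv2.resize(sc[v:v+100,u:u+100,::-1],(400,400),interpolation=cv2.INTER_CUBIC)
a=cv2.resize(w[100:384,130:420,::-1],(400,400),interpolation=cv2.INTER_CUBIC)
cv2.imwrite('pics/s5.png',np.hstack([a,b]))
E
```

```text
[ 0.25080702 -0.83004932 -1.01397284] [ 0.68593329 -0.0296598  -0.00075919]
```

View pics/s5.png

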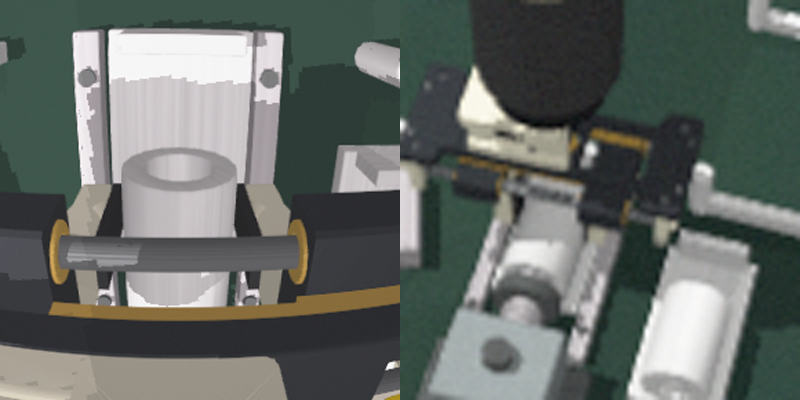

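The sleeve is over the pin, its tube nearly at the shoulder disc (right half, around (525,290)). I'm closing the last millimetres.

Emit:
arm_command --commands '[{"tx":-0.007,"ty":0,"tz":0,"twist":0},{"tx":-0.014,"ty":0,"tz":0,"twist":0},{"tx":-0.021,"ty":0,"tz":0,"twist":0},{"tx":-0.028,"ty":0,"tz":0,"twist":0},{"tx":-0.028,"ty":0,"tz":0,"twist":0},{"tx":-0.028,"ty":0,"tz":0,"twist":0},{"tx":-0.028,"ty":0,"tz":0,"twist":0},{"tx":-0.028,"ty":0,"tz":0,"twist":0}]'

```text
t: 11.65
eef_pos: [0.6925, -0.0306, -0.0008]
ee_rot: [3.142, 0.001, 3.009]
force: [-0.6, 0.4, -0.3]
width: 0.048
gripper_force: 15.0
```

Emit:
arm_command --commands '[{"tx":-0.004,"ty":0,"tz":0,"twist":0},{"tx":-0.008,"ty":0,"tz":0,"twist":0},{"tx":-0.012,"ty":0,"tz":0,"twist":0},{"tx":-0.012,"ty":0,"tz":0,"twist":0},{"tx":-0.012,"ty":0,"tz":0,"twist":0},{"tx":-0.012,"ty":0,"tz":0,"twist":0},{"tx":-0.012,"ty":0,"tz":0,"twist":0},{"tx":-0.012,"ty":0,"tz":0,"twist":0}]'

```text
t: 12.32
eef_pos: [0.6941, -0.0309, -0.0008]
ee_rot: [-3.141, -0.002, 3.009]
force: [-5.5, 1.4, 2.9]
width: 0.0482
gripper_force: 14.9
```

Emit:
arm_command --commands '[{"tx":-0.004,"ty":0,"tz":0,"twist":0},{"tx":-0.008,"ty":0,"tz":0,"twist":0},{"tx":-0.008,"ty":0,"tz":0,"twist":0},{"tx":-0.008,"ty":0,"tz":0,"twist":0},{"tx":-0.008,"ty":0,"tz":0,"twist":0},{"tx":-0.008,"ty":0,"tz":0,"twist":0},{"tx":-0.008,"ty":0,"tz":0,"twist":0},{"tx":-0.008,"ty":0,"tz":0,"twist":0}]'

```text
t: 12.98
eef_pos: [0.6957, -0.0312, -0.0009]
ee_rot: [-3.141, -0.003, 3.009]
force: [-6.5, 0.5, 3.2]
width: 0.0482
gripper_force: 14.9
```

```bash
python3 - <<'E'
from h import *
w=grab_frame('wrist');sc=grab_frame('scene')
a=cv2.resize(w[100:384,130:420,::-1],(400,400),interpolation=cv2.INTER_CUBIC)
b=cv2.resize(sc[180:280,200:300,::-1],(400,400),interpolation=cv2.INTER_CUBIC)
r=cv2.imread('pics/s5.png')
def m(img,ref,x0,y0,x1,y1):
    q=cv2.matchTemplate(img,ref[y0:y1,x0:x1],cv2.TM_CCOEFF_NORMED);_,v,_,l=cv2.minMaxLoc(q);print(round(v,3),l[0]-x0,l[1]-y0)
m(a,r[:,:400],110,140,250,200)   # tube rear, wrist (1.4x)
m(a,r[:,:400],100,25,260,60)     # lip
m(a,r[:,:400],70,60,105,110)     # rail bolt: moves by travel
m(b,r[:,400:],90,235,180,330)    # shoulder+pin scene (4x)
m(b,r[:,400:],40,300,180,390)    # housing
m(b,r[:,400:],110,220,170,270)   # tube
E
```

```text
0.997 0 0
0.988 0 0
0.891 0 -23
0.832 -1 5
0.938 0 1
0.945 -4 11
```

No slip: the tube and lip sit on the same wrist pixels. The force rose at the shoulder position, so the sleeve is home and fits. I'm drawing it back; it goes to the plain bay on the right.

Emit:
arm_command --commands '[{"tx":0.015,"ty":0,"tz":0,"twist":0},{"tx":0.04,"ty":0,"tz":0,"twist":0},{"tx":0.07,"ty":0,"tz":0,"twist":0},{"tx":0.1,"ty":0,"tz":0,"twist":0},{"tx":0.13,"ty":0,"tz":0,"twist":0},{"tx":0.16,"ty":0,"tz":0,"twist":0},{"tx":0.19,"ty":0,"tz":0,"twist":0},{"tx":0.22,"ty":0,"tz":0,"twist":0}]'

```text
t: 13.75
eef_pos: [0.6417, -0.0238, -0.0007]
ee_rot: [3.142, 0.0, 3.009]
force: [0.7, -0.3, -2.1]
width: 0.0482
gripper_force: 15.0
```

Emit:
arm_command --commands '[{"tx":0.04,"ty":0,"tz":0,"twist":0},{"tx":0.08,"ty":0,"tz":0,"twist":0},{"tx":0.12,"ty":0,"tz":0,"twist":0},{"tx":0.16,"ty":0,"tz":0,"twist":0},{"tx":0.2,"ty":0,"tz":0,"twist":0},{"tx":0.24,"ty":0,"tz":0,"twist":0},{"tx":0.28,"ty":0,"tz":0,"twist":0},{"tx":0.28,"ty":0,"tz":0,"twist":0}]'

```text
t: 14.42
eef_pos: [0.5708, -0.0145, -0.0008]
ee_rot: [-3.142, -0.001, 3.009]
force: [-1.8, -0.3, -3.7]
width: 0.0482
gripper_force: 15.0
```

Emit:
arm_command --commands '[{"tx":0.04,"ty":0,"tz":0.002,"twist":0},{"tx":0.08,"ty":0,"tz":0.002,"twist":0},{"tx":0.106,"ty":0,"tz":0.002,"twist":0},{"tx":0.106,"ty":0,"tz":0.002,"twist":0},{"tx":0.106,"ty":-0.04,"tz":0.002,"twist":0},{"tx":0.106,"ty":-0.08,"tz":0.002,"twist":0},{"tx":0.106,"ty":-0.12,"tz":0.002,"twist":0},{"tx":0.106,"ty":-0.12,"tz":0.002,"twist":0}]'

```text
t: 15.08
eef_pos: [0.5433, -0.0425, -0.0009]
ee_rot: [-3.141, 0.001, 3.008]
force: [2.5, -3.9, 4.2]
width: 0.0478
gripper_force: 15.0
```

```bash
python3 - <<'E'
from h import *
s=get_state();print(s['t'],s['eef_pos'],s['ee_rot'],s['force'])
k=calibration('wrist');im=grab_frame('wrist')
np.savez('w6.npz',im=im,K=k['camera_matrix'],E=k['extrinsics'])
# fence ends right bay: white pixels near predicted lines
g=cv2.cvtColor(im,cv2.COLOR_RGB2HSV);m=((g[...,2]>140)&(g[...,1]<60)).astype(np.uint8)
n,l,st,ce=cv2.connectedComponentsWithStats(m)
for i in range(1,n):
    if st[i,4]>120:
        r=cv2.minAreaRect(np.argwhere(l==i)[:,::-1].astype(np.float32))
        print(st[i].tolist(),np.round(r[1],1),onz('wrist',cv2.boxPoints(r),.016,k).round(3).tolist(),onz('wrist',r[0],.016,k).round(4))
b=np.array([.5145,-.151]);a=-.131;u=np.array([np.cos(a),np.sin(a)]);v=np.array([-u[1],u[0]])
print(project('wrist',np.array([np.r_[b+u*x+v*y,.016] for x in(-.09,.09) for y in (-.06,.06)]),k).round(1).tolist())
E
```

```text
15.0833 [ 0.54330727 -0.04254291 -0.00091038] [-3.14138904e+00  7.17583690e-04  3.00803244e+00] [ 2.539039   -3.89687846  4.20071174]
[234, 0, 105, 27, 1191] [104.  26.] [[0.415, -0.039], [0.398, -0.037], [0.404, 0.024], [0.421, 0.021]] [[ 0.4105 -0.0082]]
[244, 5, 92, 31, 953] [93.2 11.8] [[0.409, -0.033], [0.402, -0.03], [0.419, 0.021], [0.426, 0.018]] [[ 0.4148 -0.0063]]
[23, 63, 154, 38, 2479] [ 19.1 154.3] [[0.409, -0.198], [0.429, -0.077], [0.441, -0.077], [0.424, -0.198]] [[ 0.4289 -0.1285]]
[437, 76, 75, 36, 1569] [77.3 29.5] [[0.467, 0.083], [0.447, 0.09], [0.454, 0.168], [0.477, 0.16]] [[0.4614 0.1207]]
[208, 121, 106, 148, 14098] [147. 105.] [[0.468, -0.062], [0.477, -0.001], [0.574, -0.008], [0.565, -0.08]] [[ 0.5171 -0.0372]]
[0, 227, 90, 87, 2858] [96.3 66.8] [[0.534, -0.291], [0.518, -0.194], [0.603, -0.197], [0.645, -0.313]] [[ 0.5687 -0.2379]]
[434, 227, 78, 83, 2329] [59.3 88.4] [[0.634, 0.095], [0.559, 0.112], [0.594, 0.19], [0.692, 0.18]] [[0.6133 0.1374]]
[179, 231, 31, 37, 797] [24.5 41.8] [[0.559, -0.103], [0.531, -0.087], [0.537, -0.073], [0.566, -0.088]] [[ 0.5478 -0.0872]]
[309, 231, 31, 36, 785] [42.1 24. ] [[0.546, -0.01], [0.543, 0.005], [0.575, 0.014], [0.578, -0.003]] [[0.5596 0.0011]]
[184, 280, 51, 10, 277] [50.2  8.9] [[0.58, -0.101], [0.572, -0.099], [0.578, -0.064], [0.585, -0.065]] [[ 0.5786 -0.0821]]
[185, 292, 17, 24, 320] [24.5 14.1] [[0.583, -0.101], [0.583, -0.09], [0.606, -0.093], [0.607, -0.105]] [[ 0.5943 -0.0975]]
[221, 293, 75, 25, 1827] [24. 74.] [[0.587, -0.075], [0.594, -0.022], [0.617, -0.024], [0.609, -0.079]] [[ 0.6006 -0.05  ]]
[318, 292, 16, 24, 303] [13.5 24.8] [[0.617, -0.008], [0.594, -0.004], [0.598, 0.006], [0.622, 0.002]] [[ 0.6072 -0.001 ]]
[55, 338, 283, 46, 9088] [282.  45.] [[0.727, -0.322], [0.641, -0.263], [0.648, 0.009], [0.714, 0.011]] [[ 0.6595 -0.1124]]
[[21.4, 92.7], [169.7, 68.3], [65.1, 304.8], [191.8, 320.7]]
```

The rear fence measures centre (0.426,-0.138), agreeing with my bay estimate within 2 mm. I'm sliding the sleeve into the bay.

Emit:
arm_command --commands '[{"tx":0.003,"ty":-0.045,"tz":-0.001,"twist":0},{"tx":0.003,"ty":-0.09,"tz":-0.001,"twist":0},{"tx":0.003,"ty":-0.135,"tz":-0.001,"twist":0},{"tx":0.003,"ty":-0.18,"tz":-0.001,"twist":0},{"tx":0.003,"ty":-0.225,"tz":-0.001,"twist":0},{"tx":0.003,"ty":-0.27,"tz":-0.001,"twist":0},{"tx":0.003,"ty":-0.315,"tz":-0.001,"twist":0},{"tx":0.003,"ty":-0.35,"tz":-0.001,"twist":0}]'

```text
t: 15.8
eef_pos: [0.5307, -0.1282, -0.0009]
ee_rot: [3.141, 0.0, 3.008]
force: [0.6, 5.7, 4.7]
width: 0.0481
gripper_force: 15.0
```

Emit:
arm_command --commands '[{"tx":0,"ty":-0.03,"tz":0,"twist":0},{"tx":0,"ty":-0.06,"tz":0,"twist":0},{"tx":0,"ty":-0.08,"tz":0,"twist":0},{"tx":0,"ty":-0.092,"tz":0,"twist":0},{"tx":0,"ty":-0.092,"tz":0,"twist":0},{"tx":0,"ty":-0.092,"tz":0,"twist":0},{"tx":0,"ty":-0.092,"tz":0,"twist":0},{"tx":0,"ty":-0.092,"tz":0,"twist":0}]'

```text
t: 16.47
eef_pos: [0.5275, -0.1511, -0.0009]
ee_rot: [-3.141, -0.0, 3.009]
force: [1.3, -5.6, 4.6]
width: 0.0479
gripper_force: 15.0
```

```bash
python3 - <<'E'
from h import *
s=get_state();print(s['t'],s['eef_pos'],s['ee_rot'],s['force'])
k=calibration('wrist');im=grab_frame('wrist')
g=cv2.cvtColor(im,cv2.COLOR_RGB2HSV);m=((g[...,2]>140)&(g[...,1]<60)).astype(np.uint8)
n,l,st,ce=cv2.connectedComponentsWithStats(m)
for i in range(1,n):
    if st[i,4]>900:
        r=cv2.minAreaRect(np.argwhere(l==i)[:,::-1].astype(np.float32))
        print(st[i].tolist(),onz('wrist',cv2.boxPoints(r),.014,k).round(3).tolist())
print(cmd(.5254,-.1515,s['eef_pos'][2],3.009,s))
E
```

```text
16.4667 [ 0.52750034 -0.15105065 -0.000931  ] [-3.14087300e+00 -1.79373135e-04  3.00888186e+00] [ 1.329175   -5.58462495  4.63168334]
[155, 61, 203, 22, 3671] [[0.41, -0.198], [0.427, -0.078], [0.44, -0.079], [0.423, -0.199]]
[208, 121, 106, 148, 14172] [[0.453, -0.171], [0.461, -0.109], [0.56, -0.117], [0.55, -0.189]]
[0, 227, 84, 85, 2773] [[0.515, -0.4], [0.504, -0.303], [0.588, -0.314], [0.624, -0.431]]
[438, 227, 74, 83, 2587] [[0.624, -0.007], [0.545, 0.004], [0.576, 0.082], [0.679, 0.082]]
[185, 292, 149, 26, 2885] [[0.569, -0.211], [0.583, -0.103], [0.609, -0.103], [0.593, -0.217]]
[55, 338, 283, 46, 9130] [[0.714, -0.433], [0.627, -0.374], [0.634, -0.099], [0.701, -0.097]]
(array([ 0.0081, -0.0029, -0.    ]), np.float64(-0.0))
```

Emit:
arm_command --commands '[{"tx":0.008,"ty":-0.002,"tz":0,"twist":0},{"tx":0.008,"ty":-0.002,"tz":0,"twist":0},{"tx":0.008,"ty":-0.002,"tz":0,"twist":0},{"tx":0.008,"ty":-0.002,"tz":0,"twist":0},{"tx":0.008,"ty":-0.002,"tz":-0.002,"twist":0},{"tx":0.008,"ty":-0.002,"tz":-0.002,"twist":0},{"tx":0.008,"ty":-0.002,"tz":-0.002,"twist":0},{"tx":0.008,"ty":-0.002,"tz":-0.002,"twist":0}]'

```text
t: 17.18
eef_pos: [0.525, -0.1503, -0.0009]
ee_rot: [3.142, -0.001, 3.009]
force: [1.5, -0.8, 1.7]
width: 0.0483
gripper_force: 15.0
```

Emit:
arm_command --commands '[{"tx":0,"ty":0,"tz":0,"twist":0},{"tx":0,"ty":0,"tz":0,"twist":0},{"tx":0,"ty":0,"tz":0,"twist":0},{"tx":0,"ty":0,"tz":0,"twist":0},{"tx":0,"ty":0,"tz":0,"twist":0},{"tx":0,"ty":0,"tz":0,"twist":0},{"tx":0,"ty":0,"tz":0,"twist":0},{"tx":0,"ty":0,"tz":0,"twist":0}]' --claw 0.75

```text
t: 17.85
eef_pos: [0.5255, -0.1505, -0.0006]
ee_rot: [-3.142, -0.0, 3.009]
force: [0.1, 0.7, 0.1]
width: 0.0656
gripper_force: 0.0
```

Emit:
arm_command --commands '[{"tx":0,"ty":0,"tz":-0.05,"twist":0},{"tx":0,"ty":0,"tz":-0.12,"twist":0},{"tx":0,"ty":0,"tz":-0.24,"twist":0},{"tx":0,"ty":0,"tz":-0.36,"twist":0},{"tx":0,"ty":0,"tz":-0.48,"twist":0},{"tx":0,"ty":0,"tz":-0.6,"twist":0},{"tx":0,"ty":0,"tz":-0.7,"twist":0},{"tx":0,"ty":0,"tz":-0.7,"twist":0}]'

```text
t: 18.52
eef_pos: [0.5286, -0.151, 0.1803]
ee_rot: [3.141, 0.009, 3.01]
force: [0.2, 0.4, -0.5]
width: 0.0656
gripper_force: 0.0
```

Emit:
arm_command --commands '[{"tx":0.1,"ty":0,"tz":-0.3,"twist":0},{"tx":0.1,"ty":0,"tz":-0.3,"twist":0},{"tx":0.1,"ty":0,"tz":-0.3,"twist":0},{"tx":0.1,"ty":0,"tz":-0.3,"twist":0},{"tx":0.1,"ty":0,"tz":-0.3,"twist":0},{"tx":0.1,"ty":0,"tz":-0.3,"twist":0},{"tx":0.1,"ty":0,"tz":-0.3,"twist":0},{"tx":0.1,"ty":0,"tz":-0.3,"twist":0}]'

```text
t: 19.18
eef_pos: [0.5005, -0.1473, 0.2483]
ee_rot: [-3.141, -0.002, 3.009]
force: [0.7, -0.3, -1.0]
width: 0.066
gripper_force: 0.0
```

```bash
python3 - <<'E'
from h import *
s=get_state();print(s['t'],s['eef_pos'],s['force'])
k=calibration('wrist');im=grab_frame('wrist')
g=cv2.cvtColor(im,cv2.COLOR_RGB2HSV);m=((g[...,2]>140)&(g[...,1]<60)).astype(np.uint8)
n,l,st,ce=cv2.connectedComponentsWithStats(m)
for i in range(1,n):
    if st[i,4]>400:
        r=cv2.minAreaRect(np.argwhere(l==i)[:,::-1].astype(np.float32))
        print(st[i].tolist(),onz('wrist',cv2.boxPoints(r),.012,k).round(3).tolist())
for d in spot_point('sleeve_1','wrist')[:6]: print(d['score'],onz('wrist',d['uv'],0,k).round(3))
E
```

```text
19.1833 [ 0.50048628 -0.14725566  0.24830325] [ 0.69055163 -0.3403244  -1.04955942]
[352, 13, 21, 47, 453] [[0.363, 0.008], [0.293, 0.036], [0.297, 0.054], [0.368, 0.025]]
[326, 17, 47, 78, 1324] [[0.412, -0.039], [0.3, -0.0], [0.314, 0.063], [0.429, 0.021]]
[66, 84, 35, 106, 979] [[0.325, -0.449], [0.33, -0.411], [0.505, -0.41], [0.505, -0.448]]
[215, 106, 86, 8, 602] [[0.423, -0.199], [0.413, -0.198], [0.429, -0.078], [0.439, -0.079]]
[409, 114, 72, 20, 461] [[0.466, 0.091], [0.451, 0.095], [0.476, 0.248], [0.492, 0.244]]
[238, 128, 45, 93, 3851] [[0.45, -0.17], [0.458, -0.107], [0.598, -0.123], [0.589, -0.191]]
[318, 220, 56, 46, 1083] [[0.608, -0.067], [0.62, 0.025], [0.707, 0.03], [0.69, -0.07]]
[392, 220, 120, 86, 2638] [[0.632, 0.058], [0.561, 0.165], [0.785, 0.422], [0.875, 0.268]]
[219, 222, 78, 10, 669] [[0.589, -0.221], [0.604, -0.102], [0.62, -0.103], [0.604, -0.224]]
[0, 227, 69, 82, 2254] [[0.561, -0.736], [0.563, -0.526], [0.755, -0.601], [0.796, -0.877]]
[157, 231, 39, 35, 839] [[0.649, -0.35], [0.578, -0.293], [0.602, -0.261], [0.674, -0.314]]
[248, 249, 36, 20, 500] [[0.653, -0.186], [0.647, -0.133], [0.685, -0.129], [0.692, -0.184]]
[163, 290, 21, 34, 502] [[0.709, -0.35], [0.704, -0.315], [0.786, -0.324], [0.793, -0.363]]
[331, 290, 25, 25, 421] [[0.8, -0.051], [0.738, -0.04], [0.756, -0.003], [0.82, -0.012]]
[55, 338, 283, 46, 9056] [[1.067, -0.848], [0.857, -0.706], [0.873, -0.037], [1.036, -0.033]]
[0, 348, 23, 36, 432] [[0.952, -1.038], [0.924, -0.895], [1.127, -1.064], [1.188, -1.264]]
0.97 [[0.325 0.217]]
0.92 [[ 0.508 -0.146]]
0.91 [[ 0.302 -0.2  ]]
0.9 [[0.361 0.009]]
```

```bash
python3 -c "from station import *;print(job_done())"
```

```text
the job is handed in; nothing more can be done
None
```

The sleeve slid fully home on the pin, so it fits; I drew it back and left it within about 4 mm of the middle of the plain bay, then handed the job in at about 19 s.

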